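# Roll the machine roller up to the index pointer

### The job

Roll the aluminium roller along the inspection plate, away from the robot, by pushing on its upper half with the fingers, and let it stop with its axis in line with the index pointer and lying square across the plate. Let it roll rather than slide, do not lift it off the plate, and leave the things round the plate where they are.

Things in the scene. Friction and masses are not known exactly. Their poses are not given: they have to be found in the camera images.
- plate: flat grey inspection plate fixed to the bench, 320 (x) x 250 (y) x 14 mm; origin at the centre of its underside, so its top is 14 mm above the origin. Its +x points along the rolling direction, away from the robot, +y to the left, z up. A dark bar 12 mm wide, 8 mm high and 190 mm long is screwed across each end, centred 152 mm from the middle.
- roller: smooth aluminium roller lying across the plate, 196 mm long over all: tube 60 mm in diameter, 176 mm long, carried by two 61 mm bands 58 mm either side of its middle. About 0.34 kg, slippery (friction 0.2); let go at 30 mm/s it coasts under 10 mm. Origin at the middle of its axis, 30.5 mm above the plate's top. Own y: the axis, to the left end; own z: up at the start (dark line on the tube).
- roller_end (a point): middle of the end face of the roller's left stub shaft (12 mm in diameter, 10 mm long), on the axis, 98 mm from the roller's middle along its +y. The roller starts 75 to 100 mm on the near side (-x) of the plate's middle.
- pointer: small steel index pointer fixed on the plate's left edge beside the roller's path: foot 24 x 18 x 10 mm, upright 46 mm high with a thin level pin that points across the plate (-y). Origin under the foot on the plate's top. It stands 75 to 170 mm farther along the plate than the roller at the start; about 7 mm is free between pin and roller end.
- pointer_tip (a point): tip of the pointer's pin, 44 mm above the plate's top; the roller's axis must stop in line with it, at the same x along the plate
- torch: black hand torch, 34 x 110 x 34 mm, loose on the bench to the right of the plate; origin under its centre; bystander
- tape: small black tape roll, 55 mm across, 19 mm high, loose on the bench to the left of the plate; origin under its centre; bystander
- ssd: flat drive, 100 x 70 x 9 mm, loose on the bench to the left of the plate; origin under its centre; bystander

How it is judged:
By the outcome, as a careful person would: the job done as asked, in the order asked, and still so for the second after the job is handed in, with the robot touching nothing.
It also fails if it takes over 42 s, if anything falls off the work surface, if the arm or the gripper's body presses on something with over 40 N, if the wrist force passes 120 N, or if a joint passes its speed limit or range.

### The arm

A 6-joint arm with a two-finger parallel gripper is mounted at the origin on a cart in front of the work surface, level with it; the furniture and walls round the work are solid. World frame = base frame: x ahead of the robot, y to its left, z up, the work surface at z = 0. Lengths are in mm, angles in degrees, forces in N, time in s.
With the tool pointing down it reaches from about 350 to 850 mm from the base axis. Payload 8.1 kg.
Tool frame: the origin (TCP) lies midway between the tips of the shut fingers; the grasp point (between the pads) lies manip.tcp_to_grasp behind it (manip.tcp_to_grasp is the distance from the TCP to the grasp point, in mm); z points along the fingers, y is the line along which they close (so a half turn about z gives the same grasp; the last joint's range is limited). The gripper opens to 85 mm and grips with 20 to 120 N. Pads are 22 mm wide; open, the fingers measure 114 mm over their backs; the gripper's body (76 mm by 85 mm) begins 54 mm behind the grasp point. The pads swing forward as they close: fully open they stand 13 mm farther back than shut.
Start: joints at [58.648, 7.471, 85.268, -0, 87.261, -4.893], TCP at [267.316, 537.166, 191.492] pointing down, gripper open.
Joint ranges: [-169.43, 169.43], [-51.17, 129.36], [1.28, 143.12], [-76.62, 256.62], [0, 156.53], [-152.29, 152.29]. Speed limits (degrees/s): [136.94, 136.94, 159.86, 180, 180, 180].

### API

Orientations are given as [roll, pitch, yaw] about the fixed x, y, z axes, in that order (R = Rz(yaw) Ry(pitch) Rx(roll)).
In Python, from cell import manip, viewer gives the robot as it stands.
- The arm moves only by the tool drive_tool, never from a script. Its argument "targets" is a list of rows, each a list of 5 numbers: the finger opening in m, from 0 to 0.0854, then the shift along the tool's x, y, z in m, then the turn about the tool's z in degrees. In form: [[jaw, tx, ty, tz, turn], ...]. A call has exactly 8 rows; each row is the pose to reach, as a shift and turn from the pose commanded when the call began, along the tool's axes at that moment; what a row does not reach only later rows make up. A row lasts 1/12 s, in which the tool goes at most 41.7 mm and 7.16 degrees, less where a joint would pass 70% of its speed; a pose out of reach is approached as far as the arm can. A call with a gripper value outside its range is refused whole. The fingers move at their own pace and stop on an object; the grip force is fixed at half the most. Time passes only in rows, so rows that repeat a pose let the fingers close, or fill a call up. It gives the time, the measured TCP pose, the force, the opening and the grip force at its end, in the units of the state.
- manip.observe(): the state, without advancing time (a new reading comes with each control period).
- viewer.get_image(name): name is "side" or "top" or "wrist"; returns a dict with "image" (400x640x3 uint8, red, green, blue), "vertical_fov" (degrees; the focal length in pixels is half the picture's height over the tangent of half this angle, whatever the lens; pixels are square), "cx", "cy" (the principal point, pixels), "k1" (the pictures are not rectified: a ray, as slopes to the right and down, at radius r is drawn at 1 + k1 r^2 times it, then the intrinsics apply), "R" (3x3) and "t" (3): a world point X has camera coordinates R X + t. Camera axes: x right, y down, z forward; pixel columns grow to the right and rows downward; lengths in mm; the calibration is good to about 2 mm. A picture is of the moment at which its call begins. There is no depth.
- manip.close_job(): hands the job in; it is judged then, once.
The state is a dict: "clock": time; "joints": joint angles; "dq": joint speeds; "joint_efforts": joint torques, N m; "tool_pos": TCP position; "orientation": TCP orientation; "force": force on the tool from outside, world axes, zero at the start; "ft_torque": the same for the moment, N m; "gripper_width": finger opening in mm; "grasp_force": force on a finger pad.
Only numpy, scipy, OpenCV 4.12 (cv2) and the standard library are available. Lean on these libraries where they do the work, as an engineer would, in place of code of your own. Each camera call takes 0.05 s, during which the arm holds its last target. There are 200 camera calls.

## Working session

There is one attempt and no reset: what is moved stays moved. The work goes in short steps, Python scripts to look and compute and a tool call to move; the robot and the scene stay as the last step left them, time stands still between calls to the robot, and variables do not carry over. Pictures are saved under pics/ and viewed, at most 10 in all, crops included, and the job is handed in when it is done.

Besides the shell and the picture viewer there is one more tool, called as a command line: name --pt "numbers of a row" for each row, then --argument value for the rest. drive_tool: Moves the arm, as the interface text tells. Its arguments: {"type":"object","properties":{"targets":{"type":"array"}},"required":["targets"]}

```bash
mkdir -p pics; ls
cat > h.py <<'E'
import numpy as np, cv2, pickle
from cell import manip, viewer
def snap(n,f):
    d=viewer.get_image(n); cv2.imwrite(f'pics/{f}.png',d['image'][:,:,::-1]); pickle.dump(d,open(f'pics/{f}.pkl','wb')); return d
def K(d):
    f=200/np.tan(np.radians(d['vertical_fov'])/2); return np.array([[f,0,d['cx']],[0,f,d['cy']],[0,0,1]])
def ray(d,uv):
    R=np.array(d['R']);t=np.array(d['t'])
    p=cv2.undistortPoints(np.array([[uv]],float),K(d),np.array([d['k1'],0,0,0,0.]))[0,0]
    return -R.T@t, R.T@np.array([p[0],p[1],1])
def onz(d,uv,z):
    o,v=ray(d,uv); return o+v*(z-o[2])/v[2]
def proj(d,X):
    return cv2.projectPoints(np.array(X,float).reshape(-1,1,3),cv2.Rodrigues(np.array(d['R'],float))[0],np.array(d['t'],float),K(d),np.array([d['k1'],0,0,0,0.]))[0][:,0]
def tri(obs):
    A=np.zeros((3,3));b=np.zeros(3)
    for d,uv in obs:
        o,v=ray(d,uv);v/=np.linalg.norm(v);P=np.eye(3)-np.outer(v,v);A+=P;b+=P@o
    return np.linalg.solve(A,b)
def load(f): return pickle.load(open(f'pics/{f}.pkl','rb'))
E
python3 - <<'E'
from h import *
for n in('top','side'):
    d=snap(n,n+'0'); print(n,d['vertical_fov'],d['cx'],d['cy'],d['k1'],-np.array(d['R']).T@d['t'],np.round(d['R'],3).tolist())
s=manip.observe();print(s)
E
```

```text
pics
top 46.832463845275285 310.93146937360206 209.2986552756571 -0.006943817294219814 [ 358.28993538  284.28092242 1121.62481349] [[0.01, -0.999, 0.034], [-0.981, -0.017, -0.191], [0.192, -0.031, -0.981]]
side 52.50298022390635 318.281533693221 196.8593272597898 0.015956002889821817 [374.11864426 915.85278903 599.13393025] [[-0.946, -0.324, 0.004], [-0.203, 0.581, -0.788], [0.253, -0.747, -0.615]]
{'clock': 0.1, 'joints': array([ 5.86475277e+01,  7.51006934e+00,  8.53247050e+01,  1.81825798e-04,
        8.72625637e+01, -4.89284639e+00]), 'dq': array([-0.03964233, -0.06405592, -0.11348016, -0.02194123, -0.04243178,
       -0.00321597]), 'joint_efforts': array([ 2.06510493e-03, -5.70945096e+01, -5.01942229e+01, -8.22823495e-05,
        8.10000667e-03, -5.76594644e-06]), 'tool_pos': array([267.01486106, 536.66459639, 190.54085927]), 'orientation': array([-1.79903032e+02, -8.48314654e-03,  1.53540358e+02]), 'force': array([ 0.14174792,  0.11828286, -0.55073329]), 'ft_torque': array([0.05917546, 0.02183459, 0.008207  ]), 'grasp_force': 0.0, 'gripper_width': 85.19564165061624}
```

View pics/top0.png

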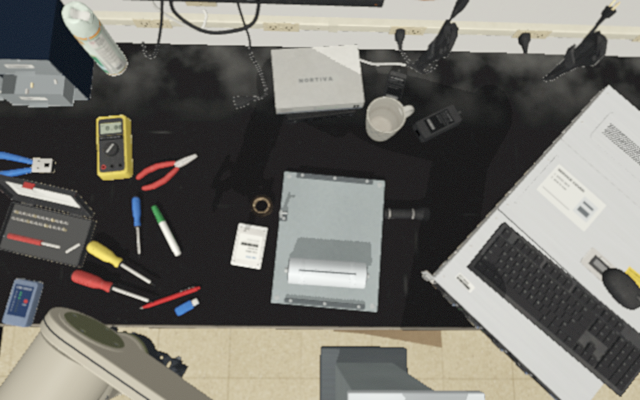

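View pics/side0.png

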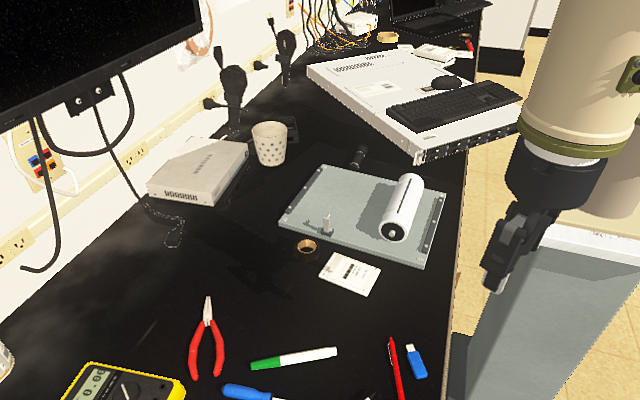

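The top view shows the plate at about (272–384, 172–311), with the roller across its near end around (328, 272) and the pointer at (287, 208). In the side view the roller's left end is at (392, 231) and the pointer at (327, 223). I'll enlarge both.

Run:
```python
import cv2
a=cv2.imread('pics/top0.png')[165:317,262:392]; b=cv2.imread('pics/side0.png')[155:275,270:455]
a=cv2.resize(a,None,fx=3.9,fy=3.9,interpolation=cv2.INTER_CUBIC); cv2.imwrite('pics/topc.png',a)
cv2.imwrite('pics/sidec.png',cv2.resize(b,None,fx=4.3,fy=4.3,interpolation=cv2.INTER_CUBIC))
```

```text
(no output)
```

View pics/topc.png

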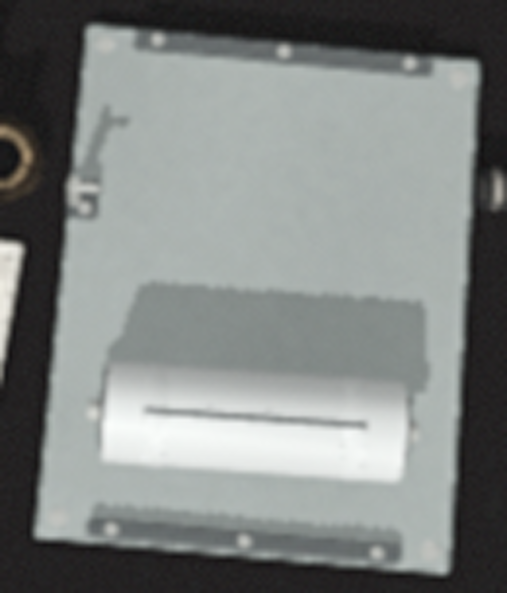

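View pics/sidec.png

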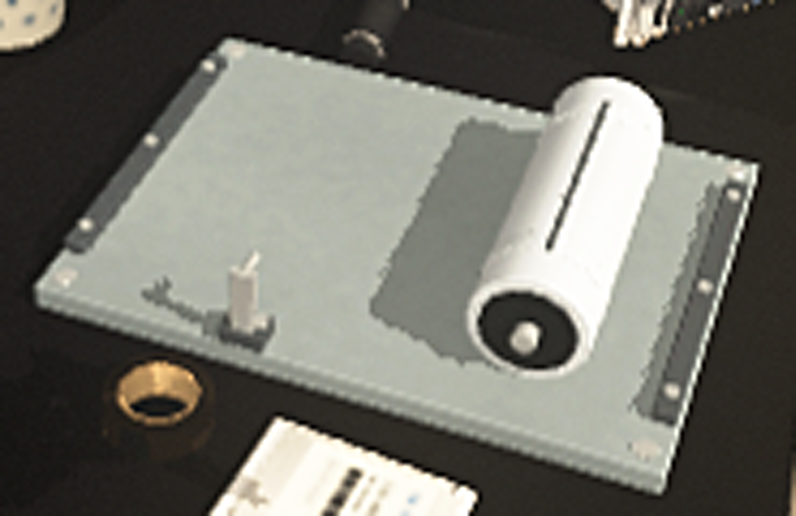

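```bash
cat > m.py <<'E'
from h import *
from scipy.optimize import least_squares
T=load('top0');S=load('side0')
t=lambda x,y:((x+.5)/3.9-.5+262,(y+.5)/3.9-.5+165)
s=lambda x,y:((x+.5)/4.3-.5+270,(y+.5)/4.3-.5+155)
c=np.array([[160,125,14],[160,-125,14],[-160,-125,14],[-160,125,14.]])
tc=[t(87,25),t(480,62),t(449,572),t(35,538)]
sc=[s(38,290),s(228,42),s(757,167),s(663,476)]
def W(p,X):
    a=np.radians(p[2]);R=np.array([[np.cos(a),-np.sin(a),0],[np.sin(a),np.cos(a),0],[0,0,1]])
    return np.array(X)@R.T+[p[0],p[1],0]
f=lambda p:np.r_[(proj(T,W(p,c))-tc).ravel(),(proj(S,W(p,c))-sc).ravel()]
r=least_squares(f,[600,250,0]);p=r.x;print('plate',p,np.round(r.fun,1))
def loc(X):
    a=np.radians(p[2]);d=X-[p[0],p[1],0];return np.round([np.cos(a)*d[0]+np.sin(a)*d[1],-np.sin(a)*d[0]+np.cos(a)*d[1],d[2]],1)
if __name__=='__main__':
    for n,o in dict(tip=[(T,t(99,184)),(S,s(255,254))],end=[(T,t(91,412)),(S,s(521,339))],l1=[(T,t(145,410)),(S,s(550,248))],l2=[(T,t(367,425)),(S,s(607,102))]).items():
        X=tri(o);print(n,np.round(X,1),loc(X),[np.round(proj(d,X)[0]-uv,1) for d,uv in o])
    for n,d,uv,z in [('tipT',T,t(99,184),58),('tipS',S,s(255,254),58),('endT',T,t(91,412),44.5),('endS',S,s(521,339),44.5),('l1T',T,t(145,410),74.5),('l2T',T,t(367,425),74.5),('l1S',S,s(550,248),74.5),('l2S',S,s(607,102),74.5)]: print(n,loc(onz(d,uv,z)))
E
python3 m.py
```

```text
plate [501.16553586 204.46082092  -4.38460264] [ 0.1 -0.  -0.6 -0.2 -0.3  0.1  0.1 -0.5 -0.8 -0.7 -0.4 -0.9  0.8 -0.3
  1.   0.1]
tip [558.2 306.3  59. ] [ 49.1 105.9  59. ] [array([0. , 0.3]), array([-0.3, -0.1])]
end [425.5 308.7  45.7] [-83.4  98.1  45.7] [array([-0. , -0.7]), array([0.8, 0.2])]
l1 [423.4 276.9  76.5] [-83.1  66.3  76.5] [array([0., 0.]), array([-0., -0.])]
l2 [416.5 148.3  75.1] [-80.1 -62.4  75.1] [array([0., 0.]), array([-0., -0.])]
tipT [ 49.9 106.1  58. ]
tipS [ 48.8 104.8  58. ]
endT [-85.   98.   44.5]
endS [-81.4  96.9  44.5]
l1T [-82.9  66.3  74.5]
l2T [-80.1 -62.5  74.5]
l1S [-82.8  63.8  74.5]
l2S [-80.  -63.3  74.5]
```

The plate is at (501, 204) with yaw −4.4°. In plate coordinates the roller is at x ≈ −82 and the tip at x ≈ +49. I'll approach behind the roller with the fingers spread along its axis.

drive_tool --pt "0.07 -0.008 -0.008 0 -1" --pt "0.07 -0.025 -0.026 0 -4" --pt "0.07 -0.045 -0.047 0 -8" --pt "0.07 -0.065 -0.068 0 -12" --pt "0.07 -0.085 -0.089 0 -16" --pt "0.07 -0.105 -0.11 0 -20" --pt "0.07 -0.123 -0.13 0 -22" --pt "0.07 -0.14 -0.147 0 -22"

```text
clock: 0.77
tool_pos: [327.1, 341.4, 191.0]
orientation: [-180.0, -0.0, 175.7]
force: [0.2, 0.5, 0.1]
gripper_width: 69.8
grasp_force: 0.0
```

drive_tool --pt "0.07 -0.008 -0.02 0.01 0" --pt "0.07 -0.016 -0.042 0.022 0" --pt "0.07 -0.024 -0.064 0.036 0" --pt "0.07 -0.032 -0.086 0.05 0" --pt "0.07 -0.039 -0.105 0.062 0" --pt "0.07 -0.044 -0.117 0.07 0" --pt "0.07 -0.047 -0.125 0.075 0" --pt "0.07 -0.047 -0.125 0.075 0"

```text
clock: 1.43
tool_pos: [363.7, 213.3, 115.1]
orientation: [-179.9, -0.1, 175.4]
force: [0.1, 0.3, 0.2]
gripper_width: 70.1
grasp_force: 0.0
```

Run:
```python
from h import *
import m
s=manip.observe();print(s['clock'],s['tool_pos'],s['orientation'],m.loc(s['tool_pos']),s['force'])
d=snap('side','side1');w=snap('wrist','wrist1')
c=cv2.imread('pics/side1.png')[100:280,270:490]
c=cv2.resize(c,(660,540),interpolation=cv2.INTER_CUBIC)
cv2.imwrite('pics/side1c.png',c)
```

```text
plate [501.16553586 204.46082092  -4.38460264] [ 0.1 -0.  -0.6 -0.2 -0.3  0.1  0.1 -0.5 -0.8 -0.7 -0.4 -0.9  0.8 -0.3
  1.   0.1]
1.4333 [363.70814139 213.33642262 115.06431507] [-1.79917826e+02 -1.14209558e-01  1.75438232e+02] [-137.7   -1.7  115.1] [0.08150421 0.27525271 0.1610227 ]
```

View pics/side1c.png

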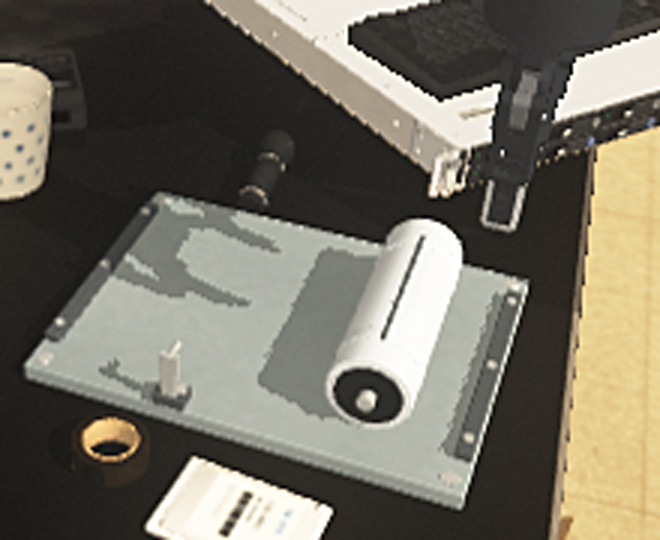

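View pics/wrist1.png

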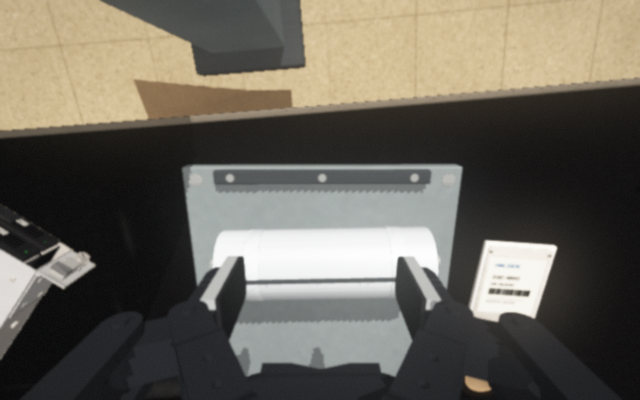

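The side crop shows the left fingertip's lower edge at (483, 222)–(517, 230), behind and above the roller. The wrist view shows both fingers spread along the roller, centred and square to the plate.

Run:
```python
from h import *
import m
from scipy.optimize import least_squares
d=load('side1')
uv=np.array([[484/3+270,221/3+100],[517/3+270,229/3+100]])
for y in (33,45):
    f=lambda q:(proj(d,m.W(m.p,[[q[0]+q[1],y,q[2]],[q[0]-q[1],y,q[2]]]))-uv).ravel()
    r=least_squares(f,[-138,11,125]);print(y,r.x,r.fun)
```

```text
plate [501.16553586 204.46082092  -4.38460264] [ 0.1 -0.  -0.6 -0.2 -0.3  0.1  0.1 -0.5 -0.8 -0.7 -0.4 -0.9  0.8 -0.3
  1.   0.1]
33 [-139.23144673   10.28443757  161.65604187] [-0.0187028   0.0824713   0.01853504 -0.08177055]
45 [-139.98447085   10.09929841  169.53146579] [-0.01870282  0.0824713   0.01853505 -0.08177054]
```

Run:
```python
from h import *
import m
d=load('side1')
for X in ([-138,0,115],[-138,40,124],[-138,-40,124],[-83,98,44.5]):
    print(X,(proj(d,m.W(m.p,[X]))[0]-[270,100])*3)
w=load('wrist1');print(-np.array(w['R']).T@w['t'],np.round(w['R'],2).tolist())
for X in ([-138,35,124],[-138,-35,124],[-83,98,44.5]): print(proj(w,m.W(m.p,[X]))[0])
for k in('side','top'):snap(k,k+'2')
c=cv2.imread('pics/side1.png')[60:260,300:530]
c=cv2.convertScaleAbs(cv2.resize(c,(690,600),interpolation=cv2.INTER_CUBIC),alpha=2.5,beta=20)
cv2.imwrite('pics/side1d.png',c)
```

```text
plate [501.16553586 204.46082092  -4.38460264] [ 0.1 -0.  -0.6 -0.2 -0.3  0.1  0.1 -0.5 -0.8 -0.7 -0.4 -0.9  0.8 -0.3
  1.   0.1]
[-138, 0, 115] [494.82149487 255.8432774 ]
[-138, 40, 124] [485.68580255 278.3302208 ]
[-138, -40, 124] [508.0718636  213.90547037]
[-83, 98, 44.5] [364.19880501 402.00103307]
[288.1351536  221.42683788 299.47857076] [[0.08, 1.0, 0.0], [0.95, -0.08, 0.3], [0.3, -0.02, -0.95]]
[378.99161902 238.01351288]
[259.41001731 238.32011873]
[432.46739743 259.93936921]
```

View pics/side1d.png

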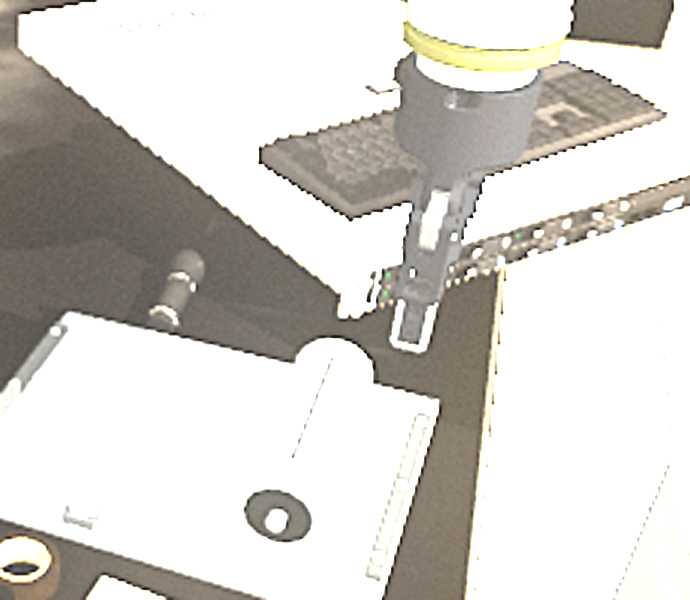

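Run:
```python
from h import *
import m
print(manip.tcp_to_grasp)
s=manip.observe();print(s['tool_pos'],s['gripper_width'])
d=load('side1')
for z in (115,135,155,175,195,215,235,255,275):print(z,[(proj(d,m.W(m.p,[[-138,y,z]]))[0]-[300,60])*3 for y in(0,42)])
c=cv2.imread('pics/top2.png')[200:360,250:410]
w=cv2.imread('pics/wrist1.png')[200:400,130:510]
a=cv2.convertScaleAbs(cv2.resize(c,(400,400),interpolation=cv2.INTER_CUBIC),alpha=1.5,beta=15)
b=cv2.convertScaleAbs(cv2.resize(w,(400,210)),alpha=1.5,beta=15)
o=np.zeros((400,800,3),np.uint8);o[:,:400]=a;o[:210,400:]=b;cv2.imwrite('pics/mix.png',o)
```

```text
plate [501.16553586 204.46082092  -4.38460264] [ 0.1 -0.  -0.6 -0.2 -0.3  0.1  0.1 -0.5 -0.8 -0.7 -0.4 -0.9  0.8 -0.3
  1.   0.1]
18.700000000000003
[364.56796594 215.79181002 117.25543156] 69.91912611792412
115 [array([404.82149487, 375.8432774 ]), array([392.62782101, 411.10455228])]
135 [array([410.31542821, 351.48287091]), array([398.1355868 , 386.35257514])]
155 [array([415.98549135, 326.36273424]), array([403.8264966 , 360.79952903])]
175 [array([421.84053469, 300.44564177]), array([409.71009354, 334.40470218])]
195 [array([427.89002614, 273.69182463]), array([415.79661131, 307.12449814])]
215 [array([434.14410688, 246.05874441]), array([422.097039  , 278.91216953])]
235 [array([440.6136535 , 217.50084185]), array([428.62319337, 249.71752113])]
255 [array([447.31034707, 187.96925711]), array([435.38779979, 219.48657813])]
275 [array([454.24675041, 157.41151789]), array([442.40458292, 188.16121469])]
```

View pics/mix.png

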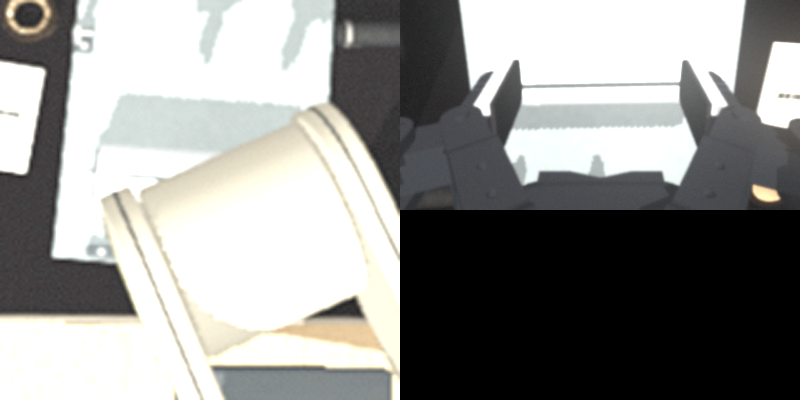

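The fingers look about 40 mm higher than the TCP model says. I'll go down part of the way and measure the tip by image differencing.

drive_tool --pt "0.07 -0.001 0 0.007 0" --pt "0.07 -0.002 0 0.016 0" --pt "0.07 -0.003 0 0.026 0" --pt "0.07 -0.004 0 0.036 0" --pt "0.07 -0.005 0 0.045 0" --pt "0.07 -0.005 0 0.052 0" --pt "0.07 -0.005 0 0.056 0" --pt "0.07 -0.005 0 0.056 0"

```text
clock: 2.3
tool_pos: [368.3, 214.1, 59.0]
orientation: [-179.9, -0.1, 175.5]
force: [-0.0, -0.1, 0.7]
gripper_width: 69.8
grasp_force: 0.0
```

Run:
```python
from h import *
import m
d=snap('side','side3');snap('wrist','wrist3')
s=manip.observe();print(s['tool_pos'],m.loc(s['tool_pos']),s['orientation'],s['force'],s['gripper_width'])
X=s['tool_pos'];L=m.loc(X)
for y in(35,-35):print('pred tip',y,proj(d,m.W(m.p,[[L[0],y,L[2]+9]])),'z+50',proj(d,m.W(m.p,[[L[0],y,L[2]+50]])))
a=cv2.imread('pics/side0.png').astype(int);b=cv2.imread('pics/side3.png').astype(int)
D=np.abs(a-b).max(2)[150:260,390:460]
for i in range(0,110,3): print(150+i,''.join('#' if v>40 else '.' for v in D[i]))
c=cv2.resize(cv2.imread('pics/side3.png')[130:270,340:480],(560,560),interpolation=cv2.INTER_CUBIC)
cv2.imwrite('pics/side3c.png',cv2.convertScaleAbs(c,alpha=1.6,beta=10))
```

```text
plate [501.16553586 204.46082092  -4.38460264] [ 0.1 -0.  -0.6 -0.2 -0.3  0.1  0.1 -0.5 -0.8 -0.7 -0.4 -0.9  0.8 -0.3
  1.   0.1]
[369.30648324 214.49421281  60.50137276] [-1.322e+02 -1.000e-01  6.050e+01] [-1.79994994e+02 -7.95379897e-03  1.75536395e+02] [ 0.4195585   0.6273917  -0.18249108] 70.22539516576616
pred tip 35 [[424.73631616 212.07273319]] z+50 [[428.19713431 196.10223844]]
pred tip -35 [[431.43311209 192.8498159 ]] z+50 [[434.89391689 177.25919577]]
150 ..............................................###.....................
153 .............................................####......##.............
156 ............................................#...##...#..#.............
159 ...........................................######.....................
162 ..........................................######......................
165 ..........................................#####.......................
168 .........................................######.......................
171 ......................................................................
174 .............................
[... 1441 characters left out ...]
.........................
234 ......................................................................
237 ......................................................................
240 ......................................................................
243 ......................................................................
246 ......................................................................
249 ......................................................................
252 ......................................................................
255 ......................................................................
258 ......................................................................
```

View pics/side3c.png

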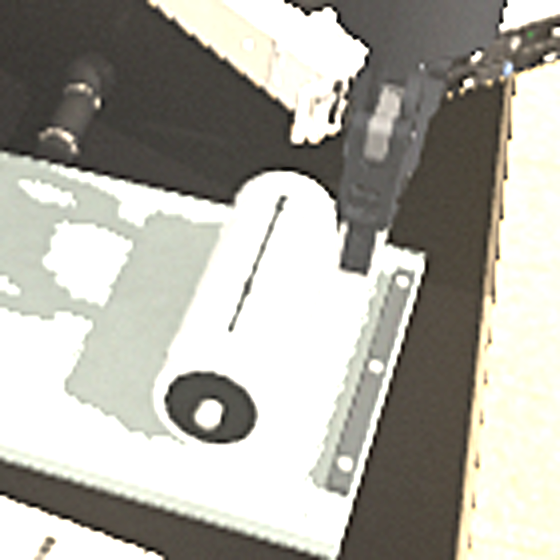

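The side crop shows one fingertip with its bottom at full-picture pixel (428.7, 197.5), which is again about 47 mm above the stated TCP. I'll test this by going down slowly while watching the force.

drive_tool --pt "0.07 0 0 0.007 0" --pt "0.07 0 0 0.015 0" --pt "0.07 0 0 0.024 0" --pt "0.07 0 0 0.033 0" --pt "0.07 0 0 0.041 0" --pt "0.07 0 0 0.047 0" --pt "0.07 0 0 0.049 0" --pt "0.07 0 0 0.049 0"

```text
clock: 3.07
tool_pos: [368.6, 214.2, 10.6]
orientation: [-180.0, -0.1, 175.5]
force: [-1.3, -0.3, 0.1]
gripper_width: 70.3
grasp_force: 0.0
```

```bash
cat > tip.py <<'E'
from h import *
import m,sys
f=sys.argv[1]
d=snap('side',f)
s=manip.observe();L=m.loc(s['tool_pos']);print(s['clock'],L,s['orientation'],s['force'])
for z in(0,9,47):print(z,[proj(d,m.W(m.p,[[L[0]+dx,y,L[2]+z]]))[0].round(1).tolist() for y in(38,-38) for dx in(-11,11)])
b=cv2.cvtColor(cv2.imread(f'pics/{f}.png'),cv2.COLOR_BGR2GRAY)
for r in range(182,240,2): print(r,''.join(' .:-=+*#%@'[9-v//26] for v in b[r,395:455]))
E
python3 tip.py side4
```

```text
plate [501.16553586 204.46082092  -4.38460264] [ 0.1 -0.  -0.6 -0.2 -0.3  0.1  0.1 -0.5 -0.8 -0.7 -0.4 -0.9  0.8 -0.3
  1.   0.1]
3.1167 [-132.5   -0.2   11.2] [-1.79977743e+02 -3.71032828e-02  1.75543652e+02] [-0.27183635 -0.52416152 -0.18839737]
0 [[425.2, 235.5], [414.8, 232.7], [432.2, 214.0], [422.4, 211.5]]
9 [[426.0, 232.4], [415.5, 229.5], [432.9, 211.0], [423.0, 208.4]]
47 [[429.1, 218.6], [418.3, 215.8], [436.0, 197.5], [425.9, 195.0]]
182 .--=::----:::+%*.::::::::   #####=+++++####%###%%%%%%%%%%%%%
184 :--------:::-#*::::::::::  -%%##++++==########%%%%%%%%%%%%%%
186 ==------:::-%+       -:::  #%%%#*****#########%%%%%%%%%%%%%%
188 --------:::*#.        --:::%%%%#*****%%%#####%%%%%%%%%%%%%%%
190 -------:::*#.           -:-%%%%*****#%#######%%%%%%%%%%%%%%%
192 ------:::+%+             -=%%##%%%##%##%####=*+#%%@%%%%%%%%%
194 -----:::-#+              -#%#%############-:..::::=%%%%%%%%%
196 ----::::%#:              -%%####%#######%#::=-..:: @%%%%%%%%
198 ---::::+#=::             =%%######%###%#+-=******:*@%%%%%%%%
200 --::::+#=:::-:           %%#%%%%%%#####*==+*-..*+.@%%%%%%%%%

[... 534 characters left out ...]
        -------:::::-----++#*****.+%%%%%%%%%%%%%%%
220                   -----:::::::::++++*+:-+*-.@%%%%%%%%%%%%%%%
222                  :--:-::-::::::-++=+*+-:=+ %%%%%%%%%%%%%%%%%
224 %#+: .           --::::::::::::++==#*****-=@%%%%%%%%%%%%%%%%
226 %%%%#+:..       -----:--:::::=-++=******+.@%%%%%%%%%%%%%%%%%
228 %%%%%%%= .     .--::-::----::=++++*****+.*%%%%%%%%%%%%%%%%%%
230 %%%%%%%%+ .   .--:::---:::::=++=+#*****-.@%%%%%%%%%%%%%%%%%%
232 +%%%%%%%%= .  --::::::::::::=++=******+.%%%%%%%%%%%%%%%%%%%%
234 %%%%%%%%%= . ::::::--:-::::=++=+******-+%%%%%%%%%%%%%%%%%%%%
236 %%%%%%%%#...:-:::::----:::=+++=#*****=.%%%%%%%%%%%%%%%%%%%%%
238 %%%%%%%+....---:-----:::::=+++******+.*%%%%%%%%%%%%%%%%%%%%%
```

drive_tool --pt "0.07 0 0 0.001 0" --pt "0.07 0 0 0.002 0" --pt "0.07 0 0 0.003 0" --pt "0.07 0 0 0.004 0" --pt "0.07 0 0 0.005 0" --pt "0.07 0 0 0.006 0" --pt "0.07 0 0 0.007 0" --pt "0.07 0 0 0.007 0"

```text
clock: 3.78
tool_pos: [369.1, 214.4, 4.2]
orientation: [-180.0, -0.0, 175.5]
force: [0.1, 0.4, -0.7]
gripper_width: 69.8
grasp_force: 0.0
```

drive_tool --pt "0.07 0 0 0.001 0" --pt "0.07 0 0 0.002 0" --pt "0.07 0 0 0.003 0" --pt "0.07 0 0 0.004 0" --pt "0.07 0 0 0.005 0" --pt "0.07 0 0 0.006 0" --pt "0.07 0 0 0.006 0" --pt "0.07 0 0 0.006 0"

```text
clock: 4.45
tool_pos: [369.2, 214.5, -1.6]
orientation: [-180.0, -0.0, 175.5]
force: [-0.1, -0.6, 1.0]
gripper_width: 70.3
grasp_force: 0.0
```

There's no contact with TCP z at −2, so the tips really sit about 50 mm above the TCP. I'll set the tips at about z = 60, in the upper half of the roller, and close in gently.

drive_tool --pt "0.07 0 0 -0.003 0" --pt "0.07 0 0 -0.007 0" --pt "0.07 0 0 -0.01 0" --pt "0.07 -0.001 0 -0.012 0" --pt "0.07 -0.002 0 -0.012 0" --pt "0.07 -0.004 0 -0.012 0" --pt "0.07 -0.006 0 -0.012 0" --pt "0.07 -0.007 0 -0.012 0"

```text
clock: 5.12
tool_pos: [376.5, 213.9, 10.4]
orientation: [-180.0, -0.0, 175.5]
force: [0.6, -0.0, 0.7]
gripper_width: 70.0
grasp_force: 0.0
```

drive_tool --pt "0.07 -0.0007 0 0 0" --pt "0.07 -0.0015 0 0 0" --pt "0.07 -0.0025 0 0 0" --pt "0.07 -0.0035 0 0 0" --pt "0.07 -0.0045 0 0 0" --pt "0.07 -0.0055 0 0 0" --pt "0.07 -0.0065 0 0 0" --pt "0.07 -0.0075 0 0 0"

```text
clock: 5.78
tool_pos: [383.8, 213.4, 10.5]
orientation: [180.0, -0.0, 175.5]
force: [-0.3, -0.1, -0.1]
gripper_width: 69.9
grasp_force: 0.2
```

drive_tool --pt "0.07 -0.001 0 0 0" --pt "0.07 -0.002 0 0 0" --pt "0.07 -0.003 0 0 0" --pt "0.07 -0.004 0 0 0" --pt "0.07 -0.005 0 0 0" --pt "0.07 -0.006 0 0 0" --pt "0.07 -0.007 0 0 0" --pt "0.07 -0.008 0 0 0"

```text
clock: 6.45
tool_pos: [391.8, 212.8, 10.5]
orientation: [180.0, 0.0, 175.5]
force: [0.4, 0.3, -0.6]
gripper_width: 70.0
grasp_force: 0.1
```

```bash
cat > rol.py <<'E'
# fit roller (plate x, yaw) from stub end + line/edges: print ASCII of side end region
from h import *
import m,sys
f=sys.argv[1]
d=snap('side',f)
s=manip.observe();L=m.loc(s['tool_pos']);print(s['clock'],L,s['orientation'][2],s['force'])
b=cv2.cvtColor(cv2.imread(f'pics/{f}.png'),cv2.COLOR_BGR2GRAY)
# dark end disc: dark blob near predicted end
best=None
n,lab,st,ce=cv2.connectedComponentsWithStats(((b<75)*255).astype(np.uint8))
for i in range(1,n):
    if 120<st[i,4]<700:
        X=m.loc(onz(d,ce[i],44.5))
        if 75<X[1]<110 and -120<X[0]<100: print('disc',st[i],ce[i].round(1),X)
E
python3 rol.py side5; sed -i 's/snap(.side.,f)/load("side0")/' rol.py; python3 rol.py side0 ; sed -i 's/load("side0")/snap("side",f)/' rol.py
```

```text
plate [501.16553586 204.46082092  -4.38460264] [ 0.1 -0.  -0.6 -0.2 -0.3  0.1  0.1 -0.5 -0.8 -0.7 -0.4 -0.9  0.8 -0.3
  1.   0.1]
6.5 [-1.095e+02 -1.000e-01  1.050e+01] 175.53987681717692 [0.25464038 0.21025235 0.52937887]
disc [377 222  23  18 272] [388.3 230.2] [-74.3  89.6  44.5]
plate [501.16553586 204.46082092  -4.38460264] [ 0.1 -0.  -0.6 -0.2 -0.3  0.1  0.1 -0.5 -0.8 -0.7 -0.4 -0.9  0.8 -0.3
  1.   0.1]
6.5 [-1.095e+02 -1.000e-01  1.050e+01] 175.53987681717692 [0.25464038 0.21025235 0.52937887]
disc [381 223  23  18 267] [392.4 231.1] [-82.6  89.1  44.5]
```

It is touching and rolling: the roller moved +8.3 mm, and the contact sits about 18 mm above the axis. I'll keep pushing steadily.

drive_tool --pt "0.07 -0.0005 0 0 0" --pt "0.07 -0.0015 0 0 0" --pt "0.07 -0.0027 0 0 0" --pt "0.07 -0.004 0 0 0" --pt "0.07 -0.0055 0 0 0" --pt "0.07 -0.007 0 0 0" --pt "0.07 -0.0085 0 0 0" --pt "0.07 -0.01 0 0 0"

```text
clock: 7.17
tool_pos: [401.9, 212.0, 10.5]
orientation: [-180.0, 0.0, 175.5]
force: [-0.5, -0.3, -0.1]
gripper_width: 70.3
grasp_force: 0.1
```

drive_tool --pt "0.07 -0.0017 0 0 0" --pt "0.07 -0.0034 0 0 0" --pt "0.07 -0.0051 0 0 0" --pt "0.07 -0.0068 0 0 0" --pt "0.07 -0.0085 0 0 0" --pt "0.07 -0.0102 0 0 0" --pt "0.07 -0.0118 0 0 0" --pt "0.07 -0.0134 0 0 0"

```text
clock: 7.83
tool_pos: [415.2, 210.9, 10.5]
orientation: [-180.0, -0.0, 175.5]
force: [-0.1, 0.1, 1.3]
gripper_width: 70.0
grasp_force: 0.2
```

```bash
python3 rol.py side6
python3 - <<'E'
from h import *
b=cv2.cvtColor(cv2.imread('pics/side6.png'),cv2.COLOR_BGR2GRAY)
for r in range(170,250,2): print(r,''.join(' .:-=+*#%@'[9-v//26] for v in b[r,335:430]))
E
```

```text
plate [501.16553586 204.46082092  -4.38460264] [ 0.1 -0.  -0.6 -0.2 -0.3  0.1  0.1 -0.5 -0.8 -0.7 -0.4 -0.9  0.8 -0.3
  1.   0.1]
7.8833 [-86.   -0.1  10.5] 175.53716523554118 [-0.49012526 -0.87581238  0.09672017]
disc [366 219  22  18 262] [376.8 227.1] [-50.5  90.1  44.5]
170 -----::::::---=++%@@%%%%%%%%%%%%%%%%%%%%%%%%%%%%%%%%%%%%%*=---  -=%%%%#+++++###########%%%%%%%%
172 -----=+===:::::::::----:+%@@@%%%%%%%%%%%%%%%%%%%%%%%%*=-------::::%%%%+++++*##########%%%%%%%%%
174 :--:---++++++++===:::--:::::---:+#%@@@%%%%%%%%%%%%%#=--------:::-%#%%*+++++#%########%%%%%%%%%%
176 ==:::=++++++++++++++===::-------::::---=+*%@@%%%%%#-----:--::::*####=+++++#%%%#####%%%%%%%%%%%%
178 +++++++++++++++++++++++++===::---:-:::-:::::----:*+-:----::::::+%##*+++=+#####%#####%%%%%%%%%%%
180 ++++++++++++=-:--:-=++++++++++=====:--::::::::::=*--------:.-::#%%%*****######%####@%%%%%%%%%%%
182 ++++++++++++++=::----:---++++++++++++++++===:===*=--::...      %%%#*****#%%##%####*%%%%%%%%%%%%
184 ++++++++++++++++======:-=:-++++++++++++++++++++*=--::...       @%%#*****%%%######*%%%%%%%%%%%%%
186 +++++++++++++++++++++
[... 2474 characters left out ...]

236 -------:::::::::::::::::::::-::::--+=-:::+%%%#%#+:....:--::----:-::-:--:-:::::-:---:::=+++=****
238 ::---:-:::::-::::::::::::::-::::::::::---:.:::.:::::------:-------------:::::--:::::::=+++*****
240 ===---:::::-:-:-::::-:-:::::::::::::::::----------------:------::::----:---:-:---::::=++++*****
242 =-========---:::::::-:::::::::::--:::::::-:--:--:------::------------::-::::--::::::-=+==#*****
244 %%%***=-========----:::::-:::::::-::::::--:-::------------:-----::-:--:-::::::::-:::=+++*+-==**
246 %%%%%%%%%#*++=-========---::::::--:::::::-::-:-:-----:---:::-----::::::--:-::::::::=++++#+:.:*=
248 %%%%%%%%%%%%%%%%#**+=-=======----:::::---::--::-------::----::-:::--::--:--:---:::+++++******+.
```

The dark line has turned out of view, so the roller is rolling. About 99 mm remains.

drive_tool --pt "0.07 -0.0005 0 0 0" --pt "0.07 -0.0015 0 0 0" --pt "0.07 -0.003 0 0 0" --pt "0.07 -0.0047 0 0 0" --pt "0.07 -0.0065 0 0 0" --pt "0.07 -0.0084 0 0 0" --pt "0.07 -0.0104 0 0 0" --pt "0.07 -0.0124 0 0 0"

```text
clock: 8.55
tool_pos: [427.6, 209.9, 10.5]
orientation: [-180.0, -0.0, 175.5]
force: [-0.1, -0.1, 0.6]
gripper_width: 69.7
grasp_force: 0.1
```

drive_tool --pt "0.07 -0.002 0 0 0" --pt "0.07 -0.004 0 0 0" --pt "0.07 -0.006 0 0 0" --pt "0.07 -0.008 0 0 0" --pt "0.07 -0.01 0 0 0" --pt "0.07 -0.012 0 0 0" --pt "0.07 -0.014 0 0 0" --pt "0.07 -0.016 0 0 0"

```text
clock: 9.22
tool_pos: [443.5, 208.7, 10.5]
orientation: [-180.0, -0.0, 175.5]
force: [0.1, -0.6, 0.1]
gripper_width: 70.1
grasp_force: 0.1
```

drive_tool --pt "0.07 -0.002 0 0 0" --pt "0.07 -0.004 0 0 0" --pt "0.07 -0.006 0 0 0" --pt "0.07 -0.008 0 0 0" --pt "0.07 -0.01 0 0 0" --pt "0.07 -0.012 0 0 0" --pt "0.07 -0.014 0 0 0" --pt "0.07 -0.016 0 0 0"

```text
clock: 9.88
tool_pos: [459.5, 207.5, 10.5]
orientation: [180.0, 0.0, 175.5]
force: [0.8, -0.1, -0.1]
gripper_width: 69.8
grasp_force: 0.1
```

drive_tool --pt "0.07 -0.002 0 0 0" --pt "0.07 -0.004 0 0 0" --pt "0.07 -0.006 0 0 0" --pt "0.07 -0.008 0 0 0" --pt "0.07 -0.01 0 0 0" --pt "0.07 -0.012 0 0 0" --pt "0.07 -0.014 0 0 0" --pt "0.07 -0.016 0 0 0"

```text
clock: 10.55
tool_pos: [475.5, 206.2, 10.5]
orientation: [-180.0, -0.0, 175.5]
force: [-0.4, 0.1, 0.4]
gripper_width: 70.3
grasp_force: 0.1
```

drive_tool --pt "0.07 -0.0019 0 0 0" --pt "0.07 -0.0037 0 0 0" --pt "0.07 -0.0055 0 0 0" --pt "0.07 -0.0072 0 0 0" --pt "0.07 -0.0089 0 0 0" --pt "0.07 -0.0105 0 0 0" --pt "0.07 -0.012 0 0 0" --pt "0.07 -0.0135 0 0 0"

```text
clock: 11.22
tool_pos: [488.8, 205.2, 10.5]
orientation: [-180.0, -0.0, 175.5]
force: [0.3, -0.2, 0.0]
gripper_width: 70.1
grasp_force: 0.1
```

drive_tool --pt "0.07 -0.0014 0 0 0" --pt "0.07 -0.0027 0 0 0" --pt "0.07 -0.0039 0 0 0" --pt "0.07 -0.005 0 0 0" --pt "0.07 -0.006 0 0 0" --pt "0.07 -0.0069 0 0 0" --pt "0.07 -0.0077 0 0 0" --pt "0.07 -0.0084 0 0 0"

```text
clock: 11.88
tool_pos: [497.2, 204.5, 10.5]
orientation: [-180.0, 0.0, 175.5]
force: [-0.2, -0.4, 0.8]
gripper_width: 70.1
grasp_force: 0.1
```

```bash
python3 rol.py side7
python3 - <<'E'
from h import *
d=snap('top','top7')
a=cv2.imread('pics/side7.png')[165:265,290:420]; t=cv2.imread('pics/top7.png')[185:285,270:390]
o=np.zeros((600,800,3),np.uint8);o[:308,:400]=cv2.resize(a,(400,308),interpolation=cv2.INTER_CUBIC);o[:333,400:]=cv2.resize(t,(400,333),interpolation=cv2.INTER_CUBIC)
cv2.imwrite('pics/mix7.png',o)
b=cv2.cvtColor(cv2.imread('pics/side7.png'),cv2.COLOR_BGR2GRAY)
for r in range(205,245): print(r,''.join(' .:-=+*#%@'[9-v//26] for v in b[r,310:375]))
b=cv2.cvtColor(cv2.imread('pics/top7.png'),cv2.COLOR_BGR2GRAY)
print('top')
for r in range(200,245): print(r,''.join(' .:-=+*#%@'[9-v//26] for v in b[r,276:386]))
E
```

```text
plate [501.16553586 204.46082092  -4.38460264] [ 0.1 -0.  -0.6 -0.2 -0.3  0.1  0.1 -0.5 -0.8 -0.7 -0.4 -0.9  0.8 -0.3
  1.   0.1]
11.9333 [-3.9 -0.2 10.5] 175.53825997948618 [ 0.53041085 -0.9024353   0.16188941]
disc [329 209  20  18 227] [338.8 216.9] [31.6 91.3 44.5]
205 ::+++++++++++++++++=--::..                          --:----------
206 :=+++++++++++++++++=-.......                       :-----::::::--
207 :+++++++++++++++++=:..........                    .------::::-:--
208 =++++++++++++++++=:.. .-=====-...                 :---:--:::::---
209 +++++++++++++++++-...-=#%%%%%#+=- .              .----:--::-::---
210 ++++++++++++++++=...-%@%%%%%%%%@#-..             :--------:-:::--
211 ++++++++++++++++=..=#%%%%%%%%%%%%%+- .          .---:-:----::::--
212 ++++++++++++++++-..%@%%%%%%%%%%%%%%#- .         :--::::-----:::--
213 ++++++++++++++++-.:+%%%%%%%%%%%%%%%%*:          --:-:---:-:-:::--
214 ++++++++++++++++-::.+%%%%%%%%%%%%%%%%*:.       :-:::::--:::-:----
215 ++++++++++++++++=:. #%%%%%%##%%%%%%%%%+ .     .-:-:::::::::::---:
216 ++++++++++++++===: =@%%%%%*=::=@%%%%%%#:..    .-::::::::
[... 6448 characters left out ...]
-----+%#++
239 #+-------------------------=+++=--=+*=::---:----=+------====================++=-=+++*####*+-------------=+%#*+
240 #=---------------------------------=++-:---:----=+=-----======================--=*++*#####+-------------=*%%*+
241 #=----------------------------------=+------:----+=-----====================--:-+****####*=-------------=*%%#+
242 *=-----------------------------------=-:----:----=+------========-----------::--=*#####*+=--------------=*%%#*
243 *=-------------------------------------:----:----=+=-----====---------------:----+*###*=----------------=*%%%#
244 *=-------------------------------------:-----:----++------=----::::-----:::-------=+++=-----------------=*%%%#
```

The roller is at x ≈ 31.6, with about 17.5 mm to go. I'll creep forward 14 mm and then measure.

drive_tool --pt "0.07 -0.0005 0 0 0" --pt "0.07 -0.0013 0 0 0" --pt "0.07 -0.0022 0 0 0" --pt "0.07 -0.0032 0 0 0" --pt "0.07 -0.0042 0 0 0" --pt "0.07 -0.0052 0 0 0" --pt "0.07 -0.0062 0 0 0" --pt "0.07 -0.0072 0 0 0"

```text
clock: 12.65
tool_pos: [504.4, 204.0, 10.5]
orientation: [-180.0, -0.0, 175.5]
force: [0.1, -0.3, -0.1]
gripper_width: 70.2
grasp_force: 0.1
```

drive_tool --pt "0.07 -0.001 0 0 0" --pt "0.07 -0.002 0 0 0" --pt "0.07 -0.003 0 0 0" --pt "0.07 -0.004 0 0 0" --pt "0.07 -0.0049 0 0 0" --pt "0.07 -0.0057 0 0 0" --pt "0.07 -0.0064 0 0 0" --pt "0.07 -0.007 0 0 0"

```text
clock: 13.32
tool_pos: [511.3, 203.4, 10.5]
orientation: [-180.0, -0.0, 175.5]
force: [-0.8, -0.1, 0.3]
gripper_width: 69.8
grasp_force: 0.1
```

```bash
python3 rol.py side8
python3 - <<'E'
from h import *
d=snap('top','top8')
b=cv2.cvtColor(cv2.imread('pics/side8.png'),cv2.COLOR_BGR2GRAY)
for r in range(203,230): print(r,''.join(' .:-=+*#%@'[9-v//26] for v in b[r,305:370]))
b=cv2.cvtColor(cv2.imread('pics/top8.png'),cv2.COLOR_BGR2GRAY)
for r in range(203,225): print(r,' '.join('%3d'%v for v in b[r,278:302]))
E
```

```text
plate [501.16553586 204.46082092  -4.38460264] [ 0.1 -0.  -0.6 -0.2 -0.3  0.1  0.1 -0.5 -0.8 -0.7 -0.4 -0.9  0.8 -0.3
  1.   0.1]
13.3667 [10.3 -0.3 10.5] 175.53921172592294 [0.55295511 0.24885154 0.09846534]
disc [322 207  21  18 198] [333.2 214.9] [44.8 90.  44.5]
203 :=++++++++++++++++=--::..                         .------::------
204 -+++++++++++++++++=-:......                       ---:::::::-----
205 =++++++++++++++++=:........                      .--::::::----:--
206 +++++++++++++++++:....:----:...                  :-----::::----::
207 ++++++++++++++++-...-=*###%++-:.                .--------::---:::
208 +++++++++++++++=...-%@@%%%%%%%*-..              ----------:---:::
209 +++++++++++++++- .-#@%%%%%%%%%%#+- .           .--::-------:---:-
210 ++++++++++++++=:.:%@%%%%%%%%%%%%%#:..          ----:-:-----:-:--:
211 ++++++++++++++=:.+@%%%%%%%%%%%%%%%*: .        .--::::-----:::---:
212 ++++++++++++++=::*@%%%%%%%%%%%%%%%%*:         :----:--::-:------:
213 ++++++++++++++=::#%%%%%#=%%%@%%%%%%%*:       .----::-::::::---::-
214 ++++++++++++++=::*%%%%%= ==:=%%%%%%%%=      .:-::::-:::::::
[... 2556 characters left out ...]

218  47  85 108 127 161 182 173 135 116 148 172 177 174 161 191 235 251 251 250 249 249 249 248 249
219  47  83 100 112 143 163 154 124 119 151 171 173 167 158 199 240 254 254 254 254 253 253 253 253
220  52  99 126 129 130 135 129 122 134 158 172 174 167 159 204 244 255 255 255 254 254 254 255 255
221  66 130 162 164 157 156 152 151 160 172 174 174 167 162 213 245 252 251 252 251 252 252 254 254
222  80 150 177 178 176 174 172 172 173 174 176 174 166 161 214 243 246 246 245 246 246 247 248 248
223  82 153 178 178 176 175 176 175 175 174 174 174 166 161 211 239 242 241 241 241 241 242 243 243
224  79 150 174 175 175 174 174 174 173 174 174 173 165 159 208 236 239 237 238 238 238 239 240 239
```

Run:
```python
from h import *
import m
T=load('top8');S=load('side8')
print('pin T',m.loc(onz(T,(285.5,212.9),58)),'stub T',m.loc(onz(T,(288.8,216.05),44.5)))
print('stub7 S',m.loc(onz(S,(337.0,218.8),44.5)),'pin S',m.loc(onz(S,(329,213.7),58)),'stub S',m.loc(onz(S,(331.5,217),44.5)))
for x in(44,45,46,47): print(x,proj(S,m.W(m.p,[[x,98,44.5],[x,88,44.5]])).round(1).tolist(),proj(T,m.W(m.p,[[x,94,44.5]])).round(1))
for x in(48,49,50,51): print(x,proj(S,m.W(m.p,[[x,105.5,58]])).round(1),proj(T,m.W(m.p,[[x,108,58]])).round(1))
# disc right edges (side): pre/post stub bright blob subpixel in enlarged
a=cv2.imread('pics/side8.png')[198:232,308:352]
t=cv2.imread('pics/top8.png')[195:232,272:302]
o=np.zeros((400,800,3),np.uint8);o[:340,:440]=cv2.resize(a,(440,340),interpolation=cv2.INTER_CUBIC);o[:370,480:780]=cv2.resize(t,(300,370),interpolation=cv2.INTER_CUBIC)
cv2.imwrite('pics/mix8.png',o)
```

```text
plate [501.16553586 204.46082092  -4.38460264] [ 0.1 -0.  -0.6 -0.2 -0.3  0.1  0.1 -0.5 -0.8 -0.7 -0.4 -0.9  0.8 -0.3
  1.   0.1]
pin T [ 47.  109.4  58. ] stub T [ 42.7 101.4  44.5]
stub7 S [32.9 98.4 44.5] pin S [ 48.6 104.8  58. ] stub S [45.5 97.7 44.5]
44 [[332.1, 217.3], [333.9, 214.4]] [[292.  215.8]]
45 [[331.7, 217.1], [333.4, 214.3]] [[292.  215.4]]
46 [[331.2, 217.0], [333.0, 214.2]] [[292. 215.]]
47 [[330.8, 216.9], [332.6, 214.1]] [[292.1 214.6]]
48 [[329.1 214. ]] [[286.1 212.5]]
49 [[328.7 213.9]] [[286.2 212.1]]
50 [[328.2 213.7]] [[286.2 211.7]]
51 [[327.8 213.6]] [[286.2 211.3]]
```

View pics/mix8.png

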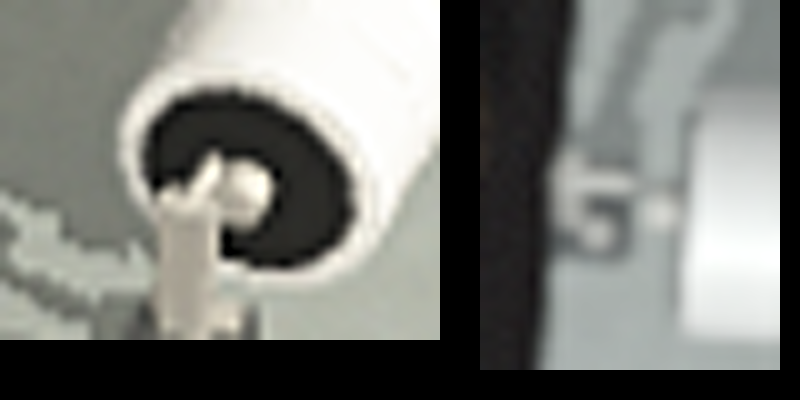

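The side crop puts the pin tip at (215, 155) and the stub face centre at about (240, 198). The top crop shows the stub still nearer than the pin. Both views agree that about 3.6 mm remains.

drive_tool --pt "0.07 -0.0004 0 0 0" --pt "0.07 -0.001 0 0 0" --pt "0.07 -0.0016 0 0 0" --pt "0.07 -0.0022 0 0 0" --pt "0.07 -0.0027 0 0 0" --pt "0.07 -0.0031 0 0 0" --pt "0.07 -0.0034 0 0 0" --pt "0.07 -0.0036 0 0 0"

```text
clock: 14.08
tool_pos: [514.9, 203.2, 10.5]
orientation: [-180.0, 0.0, 175.5]
force: [-0.2, 0.1, -0.4]
gripper_width: 69.8
grasp_force: 0.1
```

```bash
python3 rol.py side9
python3 - <<'E'
from h import *
import m
d=snap('top','top9');w=snap('wrist','wrist9')
b=cv2.cvtColor(cv2.imread('pics/side9.png'),cv2.COLOR_BGR2GRAY)
for r in range(205,225): print(r,' '.join('%3d'%v for v in b[r,318:342]))
b=cv2.cvtColor(cv2.imread('pics/top9.png'),cv2.COLOR_BGR2GRAY)
for r in range(208,221): print(r,' '.join('%3d'%v for v in b[r,280:296]))
b=cv2.cvtColor(cv2.imread('pics/wrist9.png'),cv2.COLOR_BGR2GRAY).astype(int)
# roller near-side (upper) and plate near bar edges per column
for c in range(215,440,15): 
    col=b[:,c]; g=np.diff(col[100:330]); i=np.argsort(-abs(g))[:5]; print(c,sorted((int(100+k),int(g[k])) for k in i))
E
```

```text
plate [501.16553586 204.46082092  -4.38460264] [ 0.1 -0.  -0.6 -0.2 -0.3  0.1  0.1 -0.5 -0.8 -0.7 -0.4 -0.9  0.8 -0.3
  1.   0.1]
14.1333 [13.7 -0.2 10.5] 175.5425960276185 [ 0.07333566 -0.37350365 -0.08838047]
disc [321 207  20  17 200] [331.2 214.2] [49.3 89.6 44.5]
plate [501.16553586 204.46082092  -4.38460264] [ 0.1 -0.  -0.6 -0.2 -0.3  0.1  0.1 -0.5 -0.8 -0.7 -0.4 -0.9  0.8 -0.3
  1.   0.1]
205 127 119 133 186 216 226 232 231 230 233 233 231 230 232 234 237 245 253 255 253 253 253 253 253
206 122 126 179 220 231 223 164 170 149 142 142 146 156 166 213 236 237 242 248 255 254 253 253 253
207 124 162 223 230 226 156  54  63  36  22  23  27  42  56 118 149 165 211 234 246 253 255 253 253
208 132 196 233 224 157  55  21  32  32  37  37  38  34  33  27  27  55 124 193 234 241 254 255 254
209 155 227 228 188  53  25  36  39  41  42  42  41  41  39  37  36  29  37  98 190 237 239 250 255
210 155 224 223 100  21  36  40  44  39  41  42  42  41  43  43  41  40  36  38  93 184 238 237 255
211 169 224 186  27  32  40  42  42  39  42  40  39  41  41  41  44  42  41  34  34  82 191 234 238
2
[... 2403 characters left out ...]
6, 22), (267, 17), (268, 10)]
275 [(263, -16), (265, 12), (266, 19), (267, 15), (268, 9)]
290 [(263, -13), (265, 15), (266, 20), (267, 11), (269, 8)]
305 [(189, -6), (262, -7), (263, -14), (265, 20), (266, 19)]
320 [(262, -7), (263, -14), (265, 22), (266, 14), (267, 8)]
335 [(262, -9), (263, -9), (264, 9), (265, 23), (266, 11)]
350 [(262, -14), (264, 13), (265, 21), (266, 10), (267, 7)]
365 [(261, -8), (262, -14), (264, 21), (265, 18), (267, 7)]
380 [(262, -15), (264, 23), (265, 12), (274, -9), (276, 11)]
395 [(261, -12), (264, 18), (272, -10), (273, -15), (274, -13)]
410 [(267, -9), (268, -13), (269, -16), (270, -13), (271, -10)]
425 [(263, 19), (266, -24), (267, -21), (272, 17), (273, 19)]
```

The position is within about 1 mm. I'll back the fingers straight off and check squareness with a clear view.

drive_tool --pt "0.07 0.001 0 0 0" --pt "0.07 0.004 0 0 0" --pt "0.07 0.01 0 0 0" --pt "0.07 0.02 0 0 0" --pt "0.07 0.032 0 0 0" --pt "0.07 0.044 0 0 0" --pt "0.07 0.052 0 -0.005 0" --pt "0.07 0.055 0 -0.01 0"

```text
clock: 14.9
tool_pos: [457.9, 207.4, 20.0]
orientation: [-180.0, -0.1, 175.6]
force: [0.8, -0.8, 0.5]
gripper_width: 69.9
grasp_force: 0.0
```

drive_tool --pt "0.07 0.01 0 -0.01 0" --pt "0.07 0.03 0 -0.03 0" --pt "0.07 0.05 0 -0.05 0" --pt "0.07 0.07 0 -0.07 0" --pt "0.07 0.085 0 -0.09 0" --pt "0.07 0.095 0 -0.105 0" --pt "0.07 0.1 0 -0.11 0" --pt "0.07 0.1 0 -0.11 0"

```text
clock: 15.57
tool_pos: [361.0, 216.0, 132.4]
orientation: [179.9, 0.2, 175.6]
force: [-0.5, -0.1, -0.2]
gripper_width: 70.1
grasp_force: 0.0
```

```bash
python3 rol.py side10
python3 - <<'E'
from h import *
import m
from scipy.optimize import least_squares
snap('top','top10');w=snap('wrist','wrist10')
def sil(d,x,yaw,ys,far):  # silhouette pts of cylinder r30, axis at z44.5, local frame
    a=np.radians(yaw);out=[]
    C=-np.array(d['R']).T@np.array(d['t']);Cl=m.loc(C)
    ax=np.array([-np.sin(a),np.cos(a),0]);nx=np.array([np.cos(a),np.sin(a),0])
    o=np.array([x,0,44.5]);v=Cl-o;p,q=v@nx,v[2];D=np.hypot(p,q);phi=np.arctan2(q,p)+(-1 if far else 1)*np.arccos(30/D)
    P=[o+ax*y+30*(np.cos(phi)*nx+np.sin(phi)*np.array([0,0,1])) for y in ys]
    return proj(d,m.W(m.p,P))
def fit(f,far,ys,x0):
    d=load(f);g=cv2.GaussianBlur(cv2.cvtColor(cv2.imread(f'pics/{f}.png'),cv2.COLOR_BGR2GRAY),(0,0),0.7).astype(np.float32)
    p0=sil(d,x0,0,ys,far);pt=[]
    tdir=p0[-1]-p0[0];n=np.array([-tdir[1],tdir[0]])/np.linalg.norm(tdir)
    s=np.arange(-6,6.01,.1)
    for p in p0:
        q=p+s[:,None]*n;v=cv2.remap(g,q[:,0].astype(np.float32)[None],q[:,1].astype(np.float32)[None],cv2.INTER_CUBIC)[0]
        k=np.argmax(abs(np.gradient(v)));pt.append(s[k])
    pt=np.array(pt);ok=abs(pt-np.median(pt))<1.5
    r=least_squares(lambda z:(((sil(d,z[0],z[1],ys,far)-p0)@n)-pt)[ok],[x0,0],loss='soft_l1',f_scale=.3)
    print(f,'far' if far else 'near','x,yaw',r.x.round(2),ok.sum(),np.round(r.fun.std(),2))
ys=np.r_[np.linspace(-46,46,24)]
for f in('top0','side0'):
    for far in(0,1): fit(f,far,ys,-81)
for f in('top10','side10','wrist10'):
    for far in(0,1): fit(f,far,ys,49)
for n in 'side','top':
    b=cv2.cvtColor(cv2.imread(f'pics/{n}10.png'),cv2.COLOR_BGR2GRAY)
E
```

```text
plate [501.16553586 204.46082092  -4.38460264] [ 0.1 -0.  -0.6 -0.2 -0.3  0.1  0.1 -0.5 -0.8 -0.7 -0.4 -0.9  0.8 -0.3
  1.   0.1]
15.6167 [-140.8    0.3  131. ] 175.57019696250882 [ 0.24563503 -0.13298734 -0.50352062]
disc [321 207  20  17 202] [331.1 214.2] [49.5 89.7 44.5]
plate [501.16553586 204.46082092  -4.38460264] [ 0.1 -0.  -0.6 -0.2 -0.3  0.1  0.1 -0.5 -0.8 -0.7 -0.4 -0.9  0.8 -0.3
  1.   0.1]
top0 near x,yaw [-81.39   0.72] 24 0.3
top0 far x,yaw [-83.26   1.06] 17 0.34
side0 near x,yaw [-80.92   1.01] 24 0.24
side0 far x,yaw [-81.49   0.62] 20 0.24
top10 near x,yaw [50.77  1.04] 23 0.39
top10 far x,yaw [48.35  2.14] 20 0.31
side10 near x,yaw [51.65  0.87] 21 0.23
side10 far x,yaw [49.82  2.52] 23 0.33
wrist10 near x,yaw [54.5   0.98] 22 0.32
wrist10 far x,yaw [41.46  0.  ] 24 0.0
```

```bash
cat > pl.py <<'E'
from h import *
import m
def edge(f,P0,P1,n=40,w=4):
    d=load(f);g=cv2.GaussianBlur(cv2.cvtColor(cv2.imread(f'pics/{f}.png'),cv2.COLOR_BGR2GRAY),(0,0),0.7).astype(np.float32)
    P=np.linspace(P0,P1,n);p0=proj(d,m.W(m.p,P));td=p0[-1]-p0[0];nn=np.array([-td[1],td[0]])/np.linalg.norm(td);s=np.arange(-w,w+.01,.1)
    pt=[]
    for p in p0:
        q=p+s[:,None]*nn;v=cv2.remap(g,q[:,0].astype(np.float32)[None],q[:,1].astype(np.float32)[None],cv2.INTER_CUBIC)[0]
        gr=abs(np.gradient(v));k=gr>0.5*gr.max();pt.append((s[k]*gr[k]).sum()/gr[k].sum())
    pt=np.array(pt);ok=abs(pt-np.median(pt))<1
    # back to plane positions
    X=np.array([m.loc(onz(d,p,P0[2])) for p in (p0+pt[:,None]*nn)[ok]])
    big=0 if np.ptp(X[:,0])>np.ptp(X[:,1]) else 1
    c=np.polyfit(X[:,big],X[:,1-big],1);yaw=np.degrees(np.arctan(c[0]))*(1 if big==0 else -1)
    print(f,P0,P1,'yaw err %.2f offset %.2f n=%d'%(yaw,np.polyval(c,X[:,big].mean()),ok.sum()))
if __name__=='__main__':
  for f in('top10','side10','top0','side0'):
    edge(f,[160,-110,14],[160,110,14]);edge(f,[-160,-110,14],[-160,110,14])
    edge(f,[-140,125,14],[20,125,14]);edge(f,[-140,-125,14],[140,-125,14])
  edge('wrist10',[-160,-110,14],[-160,110,14]);edge('wrist3',[-160,-110,14],[-160,110,14]);edge('wrist1',[-160,-110,14],[-160,110,14])
  edge('wrist10',[-140,-125,14],[40,-125,14]);edge('wrist10',[-140,125,14],[20,125,14])
E
python3 pl.py
```

```text
plate [501.16553586 204.46082092  -4.38460264] [ 0.1 -0.  -0.6 -0.2 -0.3  0.1  0.1 -0.5 -0.8 -0.7 -0.4 -0.9  0.8 -0.3
  1.   0.1]
top10 [160, -110, 14] [160, 110, 14] yaw err -0.12 offset 160.23 n=40
top10 [-160, -110, 14] [-160, 110, 14] yaw err 0.59 offset -160.29 n=22
top10 [-140, 125, 14] [20, 125, 14] yaw err -0.01 offset 125.78 n=40
top10 [-140, -125, 14] [140, -125, 14] yaw err -0.09 offset -126.00 n=28
side10 [160, -110, 14] [160, 110, 14] yaw err -0.54 offset 159.89 n=28
side10 [-160, -110, 14] [-160, 110, 14] yaw err -0.09 offset -159.59 n=40
side10 [-140, 125, 14] [20, 125, 14] yaw err 0.37 offset 134.95 n=40
side10 [-140, -125, 14] [140, -125, 14] yaw err -0.11 offset -125.65 n=33
top0 [160, -110, 14] [160, 110, 14] yaw err -0.01 offset 160.42 n=40
top0 [-160, -110, 14] [-160, 110, 14] yaw err -0.03 offset -161.46 n=40
top0 [-140, 125, 14] [20, 125, 14] yaw err -0.01 offset 125.80 n=40
top0 [-140, -125, 14] [140, -125, 14] yaw err -0.03 offset -126.04 n=40
side0 [160, -110, 14] [160, 110, 14] yaw err -0.81 offset 159.40 n=36
side0 [-160, -110, 14] [-160, 110, 14] yaw err -0.10 offset -159.59 n=40
side0 [-140, 125, 14] [20, 125, 14] yaw err 0.39 offset 134.88 n=40
side0 [-140, -125, 14] [140, -125, 14] yaw err 0.03 offset -125.74 n=34
wrist10 [-160, -110, 14] [-160, 110, 14] yaw err -0.05 offset -160.42 n=34
wrist3 [-160, -110, 14] [-160, 110, 14] yaw err 0.03 offset -160.66 n=34
wrist1 [-160, -110, 14] [-160, 110, 14] yaw err -0.06 offset -160.54 n=34
wrist10 [-140, -125, 14] [40, -125, 14] yaw err -0.27 offset -122.81 n=24
wrist10 [-140, 125, 14] [20, 125, 14] yaw err -0.13 offset 126.80 n=28
```

The left end of the roller is in line with the pointer to within about 0.5 mm, and the roller is square to within about 1°. It is at rest, and the arm is clear. I'll hand it in.

```bash
python3 -c "
from cell import manip
print(manip.close_job())"
```

```text
the job is handed in; nothing more can be done
None
```

The job is handed in: the roller was rolled along the plate and stopped with its left end about 0.5 mm from the pointer tip's x, about 1° out of square (roughly as it started), so its middle is about 2 mm past the pointer's line.

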